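# Feel out the lanes: fastener boxes home in the balcony rack

### The arm

A 6-joint arm with a two-finger parallel gripper is mounted at the origin on the work surface. World frame = base frame: x ahead of the robot, y to its left, z up, the work surface at z = 0. Lengths are in mm, angles in rad, forces in N, time in s.
With the tool pointing down it reaches from about 350 to 875 mm from the base axis. Payload 4.2 kg.
Tool frame: the origin (TCP) lies midway between the tips of the shut fingers; the grasp point (between the pads) lies 19 mm behind it; z points along the fingers, x is the direction in which the jaws open and shut, and the axes are right-handed (so a half turn about z gives the same grasp; the last joint's range is limited). The gripper opens to 87 mm and grips with 3 to 60 N. Pads are 19 mm wide; open, the fingers measure 117 mm over their backs; the gripper's body (75 mm by 190 mm) begins 51 mm behind the grasp point.
Start: joints at [1.575, 0.385, 0.008, 0, -1.194, -0.259], TCP at [157.501, 604.808, 189.15] pointing down, gripper open.
Joint ranges: [-3.14, 3.14], [-1.21, 2.06], [-1.07, 1.41], [-3.16, 2.05], [-2.99, -0.16], [-3.1, 3.1]. Speed limits (rad/s): [2.79, 2.79, 3.14, 3.14, 3.14, 3.14].

### API

Orientations are given as a unit quaternion [x, y, z, w].
In Python, from cell import arm, monitor, read_camera gives the robot as it stands. The module is installed in compiled form; this text tells all that it offers. Calls block until the motion is done:
- arm.move_ptp(position, orientation): joint-space move of the TCP to a pose.
- arm.line_to(position, v=150, orientation=None, contact_N=None): straight line of the TCP; orientation=None keeps the orientation; v is the mean speed in mm/s. With contact_N (N) it stops when the force on the tool has changed by that much, and returns True; else False.
- arm.move_joints(angles): joint-space move.
- arm.gripper_open() and arm.close(): open the fingers fully, or close them until they stop; the grip force is fixed at half the most.
- arm.dwell(seconds).
- arm.solve_ik(position, orientation): joint angles nearest the present ones, or None.
- monitor.read_state(): the state.
- read_camera(name): name is "side" or "top"; returns a dict with "frame" (480x640x3 uint8, red, green, blue), "z_map" (480x640 float32, mm along the optical axis (not along the pixel's ray), 0 where there is no reading), "fov_y" (degrees; the focal length in pixels is half the picture's height over the tangent of half this angle, whatever the lens; pixels are square), "cx", "cy" (the principal point, pixels), "dist_coeffs" ([k1, k2, p1, p2, k3] as OpenCV has them; the pictures are not rectified), "rvec" (rotation vector, rad) and "tvec" (3), from world to camera coordinates, as OpenCV has them. Camera axes: x right, y down, z forward; pixel columns grow to the right and rows downward; lengths in mm; the calibration is good to about 2 mm. A picture is of the moment at which its call begins.
A pose or a line that the arm cannot do raises arm.PlanningError and nothing moves.
- arm.job_done(): hands the job in, once; it reports no verdict.
The state is a dict: "time_s": time; "q": joint angles; "qd": joint speeds; "tau": joint torques, N m; "tcp_pos": TCP position; "tcp_rot": TCP orientation; "ft_force": force on the tool from outside, world axes, zero at the start; "wrist_torque": the same for the moment, N m; "opening": finger opening in mm.
Only numpy, scipy, OpenCV 4.12 (cv2) and the standard library are available. Lean on these libraries where they do the work, as an engineer would, in place of code of your own. Each camera call takes 0.05 s, during which the arm holds its last target. There are 200 camera calls.

### The job

Put every fastener box that is on the bench away, nose first, in the rack, each in the one lane whose hidden stop suits its length: pushed home against the stop, its rear face comes flush with the front edge of the roof. The stops cannot be seen, so feel for them, and pull a box out again if its lane turns out too shallow or too deep. When all of them are home, and only then, swing the steel catch lever fully over towards the robot to lock the rack, and leave the other things on the bench where they are.

Things in the scene. Friction and masses are not known exactly. Their poses are not given: they have to be found in the camera images.
- rack: low plywood rack, fixed, 240 mm wide (y), 182 mm deep (x): four covered lanes side by side. Origin on the bench, middle of its front; x points into the lanes, z up. Roof's front edge and lane mouths at its x = 0; roof underside 42 mm, top 54 mm above the bench. Lanes: no floor (boxes slide on the bench), 50 mm wide, 8 mm walls with rounded ends; each hides a fixed wooden stop (see lane1).
- lane1 (a point): centre of the mouth of lane 1, on the bench at the roof's front edge (rack y = -87 mm; lanes are counted along the rack's +y) Hidden stops lie 66, 90, 114 and 138 mm behind the front edge, one per lane; which lane has which changes from start to start.
- lane2 (a point): centre of the mouth of lane 2, on the bench at the roof's front edge (rack y = -29 mm; lanes are counted along the rack's +y)
- lane3 (a point): centre of the mouth of lane 3, on the bench at the roof's front edge (rack y = 29 mm; lanes are counted along the rack's +y)
- lane4 (a point): centre of the mouth of lane 4, on the bench at the roof's front edge (rack y = 87 mm; lanes are counted along the rack's +y)
- box_a: the shortest of four closed grey fastener boxes, 66 x 44 x 36 mm, 0.12 to 0.26 kg (may be absent). Origin: middle of the underside of its rear face; x points to its nose, z up. Black pull handle, 14 mm wide (y), sticks out 36 mm behind (x = -36 to 0 mm), 4 to 34 mm above the underside; grip it across from above: on its rear half the fingers clear the roof when the box is home.
- box_b: the second shortest of four closed grey fastener boxes, 90 x 44 x 36 mm, 0.12 to 0.26 kg (may be absent). Origin: middle of the underside of its rear face; x points to its nose, z up. Black pull handle, 14 mm wide (y), sticks out 36 mm behind (x = -36 to 0 mm), 4 to 34 mm above the underside; grip it across from above: on its rear half the fingers clear the roof when the box is home.
- box_c: the second longest of four closed grey fastener boxes, 114 x 44 x 36 mm, 0.12 to 0.26 kg (may be absent). Origin: middle of the underside of its rear face; x points to its nose, z up. Black pull handle, 14 mm wide (y), sticks out 36 mm behind (x = -36 to 0 mm), 4 to 34 mm above the underside; grip it across from above: on its rear half the fingers clear the roof when the box is home.
- box_d: the longest of four closed grey fastener boxes, 138 x 44 x 36 mm, 0.12 to 0.26 kg (may be absent). Origin: middle of the underside of its rear face; x points to its nose, z up. Black pull handle, 14 mm wide (y), sticks out 36 mm behind (x = -36 to 0 mm), 4 to 34 mm above the underside; grip it across from above: on its rear half the fingers clear the roof when the box is home.
- catch (a joint): angle of the locking catch lever on its small ear beside lane 4 of the rack: 0 = leaning into the rack's +x (unlocked), 1.0 = swung fully over to the rack's -x (locked, towards the robot). It stays where it is left, light friction.
- catch_tip (a point): centre of the 26 mm ball at the tip of that steel lever, 80 mm from its pivot, about 107 mm above the bench; it moves in the rack's x-z plane. It is pushed with closed fingers from its +x side
- spirit_level: orange plastic spirit level, 200 x 24 x 45 mm (bystander). Origin at its underside.
- hex_keys: hex key set standing in a grey block holder 90 x 40 x 50 mm, keys up to 115 mm (bystander). Origin at its underside.
- saucer: white ceramic saucer, 120 mm across, 18 mm high (bystander). Origin at its underside.
- hinge_pin: steel hinge pin with square ends, 142 mm long, 22 mm high (bystander). Origin at its underside.
- wrench: steel wrench lying flat (bystander). Origin at its underside.
- mug: blue ceramic mug, 76 mm across, 85 mm high (bystander). Origin at its underside.
Mind the look-alikes: they are no part of the job. What is shaped like the box_d but yellow is not meant.

How it is judged (in metres and radians):
On the way, in this order (a step that is already met when the one before it is completed fails the run):
1. every box present is home against the stop of its own lane (x of stop_a_c0 in the frame of box_a between 0.067 and 0.077 m and y of stop_a_c0 in the frame of box_a between -0.01 and 0.01 m and height (world z) of each of box_a, box_b, box_c, box_d below 0.008 m and angle between the x axis of each of box_a, box_b, box_c, box_d and the x axis of rack, either way round below 0.1 rad and angle between each of box_a, box_b, box_c, box_d's own z axis and vertical below 0.1 rad and x of stop_b_c0 in the frame of box_b between 0.091 and 0.101 m and y of stop_b_c0 in the frame of box_b between -0.01 and 0.01 m and x of stop_c_c0 in the frame of box_c between 0.115 and 0.125 m and y of stop_c_c0 in the frame of box_c between -0.01 and 0.01 m and x of stop_d_c0 in the frame of box_d between 0.139 and 0.149 m and y of stop_d_c0 in the frame of box_d between -0.01 and 0.01 m), for 0.2 s.
2. the catch is swung over (value of joint catch above 0.85 rad), for 0.2 s.
At the end, for the whole second after the job is handed in: Every box present lies flat in the lane whose stop suits its length, within 5 mm of touching the stop (so its rear face is within 5 mm of flush with the roof's edge), at rest; the catch lever is past 0.85 rad (all of step 1 and value of joint catch above 0.85 rad and linear speed of each of box_a, box_b, box_c, box_d below 0.02 m/s).
It fails at once if a bystander is shifted by more than 6 cm (distance of any of spirit_level, hex_keys, saucer, hinge_pin, wrench, mug from where it was at the start of the episode above 0.06 m).
Of box_a, box_b, box_c, box_d only 3 to 4 are there at a start; the rules pass over those that are not, and their reading is None.
At some moment in a run one of box_a, box_b, box_c, box_d may be knocked a few centimetres aside while the robot is not near it.
Once in a run the grip may slacken for a moment while it holds something.
It also fails if it takes over 210 s, if anything falls off the work surface, if the arm or the gripper's body presses on something with over 40 N, if the wrist force passes 120 N, or if a joint passes its speed limit or range.

## Working session

There is one attempt and no reset: what is moved stays moved. The work goes in short steps, each a Python script; the robot and the scene stay as the last script left them, time stands still between calls to the robot, and variables do not carry over. Pictures are saved under pics/ and viewed, about 12 in all and at most 16, crops included, and the job is handed in when it is done.

```bash
mkdir -p pics; cat > h.py <<'E'
import numpy as np, cv2
from cell import arm, monitor, read_camera
def cam(n):
    c=read_camera(n); f=240/np.tan(np.radians(c["fov_y"])/2)
    c["K"]=np.array([[f,0,c["cx"]],[0,f,c["cy"]],[0,0,1.]]); c["R"]=cv2.Rodrigues(np.array(c["rvec"],float))[0]
    c["t"]=np.array(c["tvec"],float).ravel(); c["D"]=np.array(c["dist_coeffs"],float); return c
def rays(c,uv):
    p=cv2.undistortPoints(np.array(uv,float).reshape(-1,1,2),c["K"],c["D"]).reshape(-1,2)
    return np.c_[p,np.ones(len(p))]
def at_z(c,uv,z):
    d=rays(c,uv)@c["R"]; o=-c["R"].T@c["t"]; return o+d*((z-o[2])/d[:,2])[:,None]
def cloud(c):
    v,u=np.mgrid[0:480,0:640]; r=rays(c,np.c_[u.ravel(),v.ravel()]).reshape(480,640,3)
    P=(r*c["z_map"][...,None]-c["t"])@c["R"]; P[c["z_map"]<=0]=np.nan; return P
def proj(c,P):
    return cv2.projectPoints(np.array(P,float).reshape(-1,1,3),c["rvec"] if isinstance(c["rvec"],np.ndarray) else np.array(c["rvec"],float),c["t"],c["K"],c["D"])[0].reshape(-1,2)
def save(c,name,box=None,s=1):
    im=c["frame"][...,::-1]
    if box: im=im[box[1]:box[3],box[0]:box[2]]
    cv2.imwrite("pics/"+name,cv2.resize(im,None,fx=s,fy=s,interpolation=cv2.INTER_CUBIC))
E
python3 - <<'E'
from h import *
for n in("top","side"):
    c=cam(n); save(c,n+"0.png"); P=cloud(c); np.savez("pics/"+n+"0.npz",P=P,f=c["frame"])
    print(n,-c["R"].T@c["t"],c["R"][2],c["fov_y"],c["D"])
s=monitor.read_state();print(s)
E
```

```text
top [ 369.17172565   20.70661449 1847.73730716] [ 0.06129192 -0.00527319 -0.99810595] 43.58483322091877 [-0.06849723  0.          0.          0.          0.        ]
side [ -45.6258252  -702.00616758  694.31525452] [ 0.49867485  0.65725287 -0.56510359] 54.17314407612667 [-0.0238335  0.         0.         0.         0.       ]
{'time_s': 0.1, 'q': array([ 1.57461314e+00,  3.85491783e-01,  6.76073340e-03, -4.18323880e-04,
       -1.19399753e+00, -2.58564409e-01]), 'qd': array([ 0.00240996, -0.00115334,  0.00392417,  0.00118118, -0.00070445,
        0.00209145]), 'tau': array([-3.66814020e-04, -3.91687274e+01,  1.87934035e+01,  4.23191249e+00,
        1.34776978e-02, -7.36192419e-05]), 'tcp_pos': array([157.36265713, 604.2433828 , 188.16352064]), 'tcp_rot': array([-6.11493581e-01,  7.91248779e-01, -6.48341810e-04, -7.42189641e-04]), 'ft_force': array([-0.24101886, -0.35478354,  0.58557491]), 'wrist_torque': array([-0.03912946, -0.00305792, -0.03968994]), 'opening': 87.18623915375514}
```

View pics/top0.png

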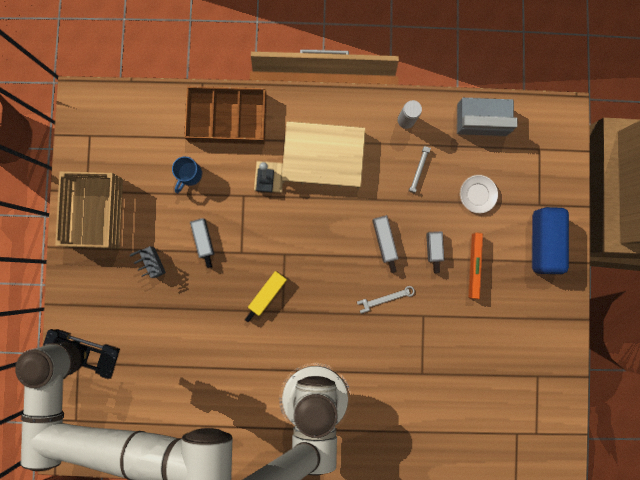

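View pics/side0.png

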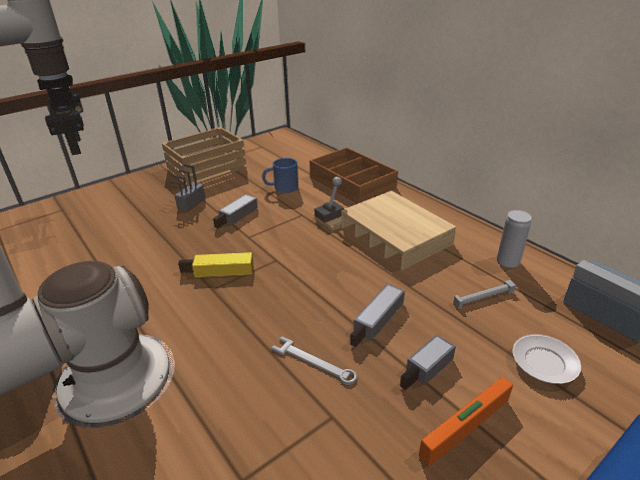

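The top view shows the rack at (323,155) and the catch lever at (265,178). The grey candidates with black handles are at (202,240), (385,240) and (435,247). Look-alikes are the yellow bar (267,294), hex-key block (150,262), hinge pin (420,170), slate box (487,115), and grey can (411,113). I'll choose the three grey bodies with handles, and measure them next.

```bash
python3 - <<'E'
import numpy as np,cv2
from h import *
for n in("top","side"):
    d=np.load(f"pics/{n}0.npz");P=d["P"];f=d["f"].astype(int)
    sat=f.max(2)-f.min(2)
    z=P[...,2]
    def rep(name,m,zc):
        k,l,st,c=cv2.connectedComponentsWithStats(m.astype(np.uint8))
        for i in range(1,k):
            if st[i,4]<40: continue
            q=P[l==i]; r=cv2.minAreaRect(q[:,:2].astype(np.float32)); b=cv2.boxPoints(r)
            print(n,name,"px",c[i].round(),"n",st[i,4],"ctr",np.round(r[0]),"size",np.round(r[1],1),"ang",round(r[2],1),"z",np.round(np.percentile(q[:,2],[5,50,95]),1))
    on=(P[...,0]>200)&(P[...,0]<900)&(abs(P[...,1])<600)
    rep("grey",on&(z>28)&(z<44)&(sat<40)&(f.mean(2)>90),36)
    rep("dark",on&(z>24)&(z<44)&(f.mean(2)<60),36)
    rep("roof",on&(z>46)&(z<62)&(sat>20)&(f.mean(2)>110),54)
    rep("ball",on&(z>95)&(z<130),107)
    ben=on&(abs(z)<12); print(n,"bench z",np.nanmedian(z[ben]))
E
python3 - <<'E'
import sys;sys.path.insert(0,'.')
from h import *
import os;os.chdir('.')
im=cv2.imread('pics/top0.png')
A=cv2.resize(im[205:285,180:280],(400,320),interpolation=2);B=cv2.resize(im[205:285,360:460],(400,320),interpolation=2)
C=cv2.resize(im[115:200,245:375],(0,0),fx=3,fy=3,interpolation=2)
C=cv2.copyMakeBorder(C,0,280-C.shape[0] if C.shape[0]<280 else 0,0,800-C.shape[1],0)
cv2.imwrite('pics/crop1.png',np.vstack([np.hstack([A,B]),C]))
E
```

```text
top grey px [385. 238.] n 572 ctr [ 493. -199.] size [134.3  43. ] ang 16.0 z [29.9 35.9 42.3]
top grey px [201. 237.] n 434 ctr [478. 360.] size [110.9  42.1] ang 17.3 z [29.5 35.7 42.2]
top grey px [436. 246.] n 359 ctr [ 474. -354.] size [85.9 42.2] ang 2.9 z [30.3 36.6 42.6]
top dark px [188. 115.] n 41 ctr [854. 415.] size [83.6  3.8] ang 0.1 z [25.  34.6 41.7]
top dark px [488. 132.] n 75 ctr [ 830. -513.] size [  5.9 127.9] ang 0.9 z [26.3 34.7 43.2]
top dark px [236. 141.] n 85 ctr [778. 266.] size [  6.6 169.1] ang 0.8 z [25.7 33.8 43.3]
top dark px [265. 184.] n 144 ctr [649. 172.] size [45.8 54.5] ang 84.2 z [26.9 37.6 42.9]
top dark px [208. 261.] n 58 ctr [407. 336.] size [35.  15.1] ang 17.2 z [26.1 32.8 40.6]
top dark px [392. 266.] n 51 ctr [ 409. -223.] size [32.4 15.4] ang 11.8 z [25.7 32.8 39.1]
top dark px [437. 267.] n 58 ctr [ 411. -360.] size [33.7 16.7] ang 8.9 z [26.2 34.1 38.4]
top dark px [249. 316.] n 48 ctr [245. 205.] size [13.2 33.3] ang 61.8 z [26.2 32.7 39. ]
top roof px [323. 153.] n 4260 ctr [743.  -2.] size [240.4 181.7] ang 87.1 z [47.5 53.7 60. ]
[... 1896 characters left out ...]
.9]
side dark px [426. 450.] n 95 ctr [ 321. -478.] size [ 8.4 24.4] ang 17.4 z [25.1 33.2 42. ]
side roof px [398. 220.] n 3469 ctr [744.  -4.] size [242.5 184.9] ang 86.3 z [53.4 55.6 57.7]
side roof px [493. 392.] n 213 ctr [ 476. -481.] size [20.4 82.3] ang 88.2 z [46.1 46.7 48.2]
side roof px [448. 428.] n 168 ctr [ 366. -476.] size [20.5 66.4] ang 86.8 z [46.1 46.7 48.1]
side ball px [336. 181.] n 79 ctr [685. 166.] size [18.6 23.7] ang 65.1 z [ 97.4 114.9 123.2]
side ball px [516. 227.] n 351 ctr [ 858. -267.] size [32.3 53.5] ang 27.8 z [ 97.  113.6 126.8]
side ball px [609. 278.] n 717 ctr [ 848. -483.] size [ 35.6 126.2] ang 0.1 z [ 96.1 100.5 102.4]
side bench z 0.9681653182289698
```

View pics/crop1.png

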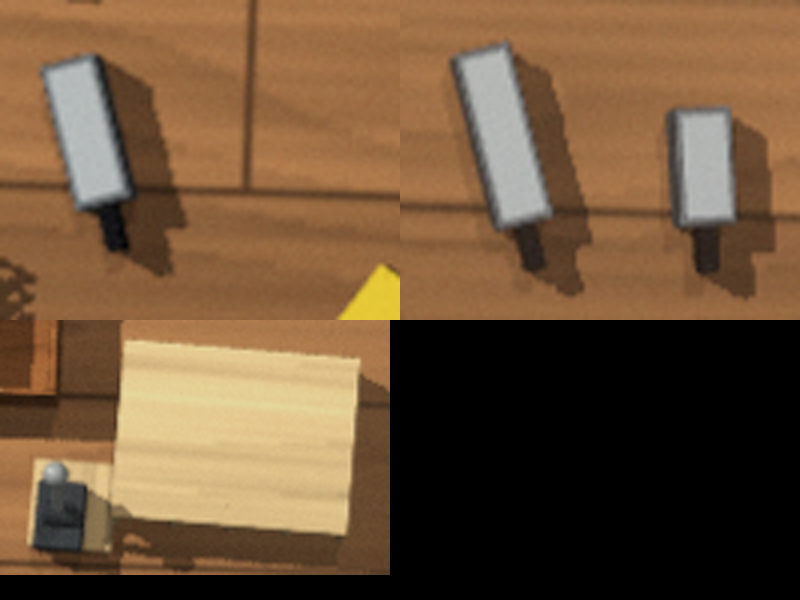

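The crop confirms three closed grey boxes with black handles pointing at the robot. By size, d (138) is at (385,238), c (114) at (201,237) and b (90) at (436,246); box_a is absent. The catch leans to +x. Next I'll refine the poses and compare the two cameras.

```bash
cat >> h.py <<'E'
def rects(c,zt,kind,amin=150):
    P=cloud(c); z=P[...,2]; f=c["frame"].astype(int); sat=f.max(2)-f.min(2); br=f.mean(2)
    on=(P[...,0]>200)&(P[...,0]<900)&(abs(P[...,1])<600)&(abs(z-zt)<(8 if c["t"][2]>1500 else 5))
    m=on&((sat<40)&(br>90) if kind=="box" else (sat>20)&(br>110))
    m=cv2.morphologyEx(m.astype(np.uint8),cv2.MORPH_OPEN,np.ones((3,3)))
    k,l,st,_=cv2.connectedComponentsWithStats(m); out=[]
    for i in range(1,k):
        if st[i,4]<amin: continue
        v,u=np.nonzero(l==i); w=at_z(c,np.c_[u,v],zt)[:,:2].astype(np.float32)
        (cx,cy),(a,b),g=cv2.minAreaRect(w)
        if kind=="box":
            if a<b: a,b,g=b,a,g-90
        else:
            if a>b: a,b,g=b,a,g-90   # short side along x
        g=(g+90)%180-90
        out.append((cx,cy,g,a,b))
    return out
E
python3 - <<'E'
from h import *
for n in("top","side"):
    c=cam(n)
    for k,z in(("box",36),("roof",54)):
        for r in rects(c,z,k): print(n,k,np.round(r,1))
    if n=="top":
        print(at_z(c,[(286,122),(364.7,128.3),(360,186.7),(283.3,181)],54).round(1))
    P=cloud(c); m=(P[...,2]>90)&(abs(P[...,0]-686)<30)&(abs(P[...,1]-170)<25)
    print("ball",np.nanmean(P[m],0),P[m].min(0),P[m].max(0))
    save(c,n+"2.png",(300,140,480,280) if n=="side" else (240,100,400,200),4.4 if n=="side" else 5)
E
```

```text
top box [ 492.4 -199.1   16.2  134.1   41.8]
top box [477.7 360.2  16.4 105.   39.7]
top box [ 473.5 -353.4    3.5   85.9   41.4]
top roof [742.1  -2.1  -3.  179.9 239.9]
[[ 835.4  112.6   54. ]
 [ 823.7 -127.    54. ]
 [ 644.2 -117.1   54. ]
 [ 654.2  114.5   54. ]]
ball [684.39342678 172.40682051 115.731108  ] [673.21872754 160.8779609   93.92532136] [696.99452795 183.71782517 125.89471339]
side box [480.6 360.1  17.3 113.   44.1]
side box [ 494.  -199.6   15.9  136.3   42.7]
side box [ 475.1 -353.9    4.3   87.9   41.8]
side roof [745.1  -3.5  -3.1 182.5 242.8]
ball [683.74960665 167.63964461 111.53593842] [673.22053207 159.32367279  91.47489336] [696.51971025 178.57614195 125.20726442]
```

View pics/side2.png

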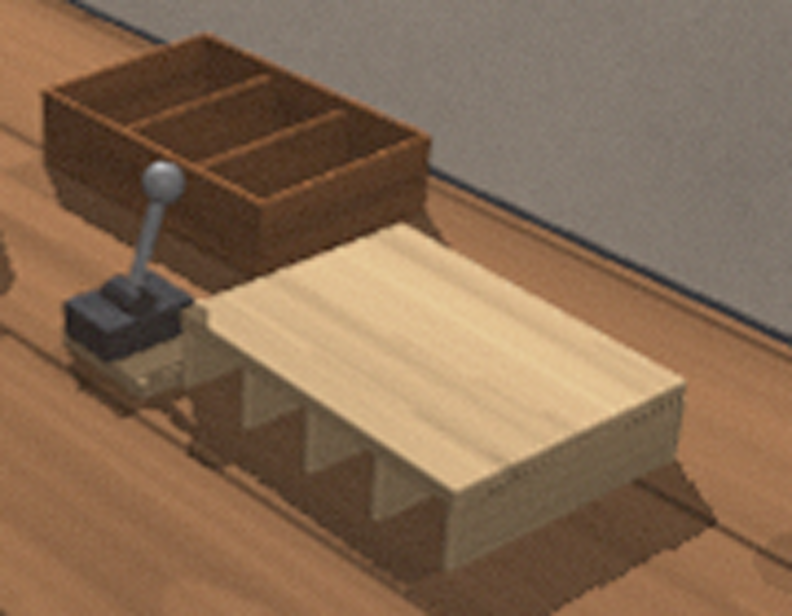

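The crop shows the rack with four lane mouths facing the robot and the lever at crop (163,182) leaning back. The two cameras agree to about 3 mm. Plan: grip the longest box (d) and use it as a feeler, because in every lane the stop lets it in exactly as far as the stop's depth.

```bash
cat >> h.py <<'E'
from scipy.spatial.transform import Rotation as Ro
def pose(g,yaw,tilt=0.3):
    "TCP pose with grasp point at g, jaws across a handle that points along yaw (rad)"
    s,c=np.sin(yaw),np.cos(yaw); z=np.array([np.sin(tilt)*c,np.sin(tilt)*s,-np.cos(tilt)]); x=np.array([s,-c,0])
    return np.array(g,float)+19*z, Ro.from_matrix(np.c_[x,np.cross(z,x),z]).as_quat()
def gp():
    "present grasp point and yaw"
    s=monitor.read_state(); M=Ro.from_quat(s["tcp_rot"]).as_matrix()
    return s["tcp_pos"]-19*M[:,2], np.arctan2(M[0,0],-M[1,0]), s
def to(g,yaw,v=150,tilt=0.3,N=None):
    p,q=pose(g,yaw,tilt); return arm.line_to(list(p),v=v,orientation=list(q),contact_N=N)
def box_near(xy,L,r=80,names=("top","side")):
    "mean centre and yaw of a grey box of length L near xy"
    o=[]
    for n in names:
        for b in rects(cam(n),36,"box",100):
            if np.hypot(b[0]-xy[0],b[1]-xy[1])<r and abs(b[3]-L)<13: o.append(b); print(n,np.round(b,1))
    o=np.array(o); return o[:,:2].mean(0),np.radians(o[:,2].mean())
GZ=26; HX=26   # grasp height; grasp behind the rear face
def grasp(xy,yaw,L):
    u=np.array([np.cos(yaw),np.sin(yaw)]); g=np.r_[xy-u*(L/2+HX),GZ]
    p,q=pose(g+[0,0,90],yaw); arm.gripper_open(); arm.move_ptp(list(p),list(q))
    hit=to(g,yaw,v=80,N=15); arm.close(); _,_,s=gp()
    print("hit",hit,"opening",s["opening"],"t",s["time_s"],"tcp",s["tcp_pos"].round(1),"want",pose(g,yaw)[0].round(1))
    return g
E
python3 - <<'E'
from h import *
xy,yaw=box_near((493,-199),138); print(xy,yaw)
grasp(xy,yaw,138)
# drag out in front of lane 2
ry=np.radians(-3.05); O=np.array([652.7,2.0]); X=np.array([np.cos(ry),np.sin(ry)]); Y=np.array([-X[1],X[0]])
g=O+Y*-29-X*(138+30+HX); to([*g,GZ+1],ry,v=100,N=25)
G,yw,s=gp(); print(G,yw,s["opening"],s["ft_force"],s["time_s"],"exp ctr",G[:2]+(69+HX)*X)
b,yb=box_near(G[:2]+(69+HX)*X,138); print(b,np.degrees(yb))
for n in("top","side"):
    c=cam(n); [print(n,"roof",np.round(r,1)) for r in rects(c,54,"roof",2000)]
    save(c,n+"3.png",(240,110,440,290) if n=="top" else (280,140,480,320),3)
im=np.hstack([cv2.imread("pics/top3.png"),cv2.imread("pics/side3.png")]);cv2.imwrite("pics/v3.png",cv2.resize(im,(800,360)))
E
```

```text
top [ 492.8 -199.    15.9  134.5   41.9]
side [ 494.  -199.5   16.   136.3   42.6]
[ 493.36956787 -199.24250793] 0.27805836076111146
hit False opening 0.36861829961246795 t 6.3667 tcp [ 407.4 -223.8    7.9] want [ 407.4 -223.8    7.8]Traceback (most recent call last):
  File "<stdin>", line 6, in <module>
  File "h.py", line 48, in to
    p,q=pose(g,yaw,tilt); return arm.line_to(list(p),v=v,orientation=list(q),contact_N=N)
                                 ~~~~~~~~~~~^^^^^^^^^^^^^^^^^^^^^^^^^^^^^^^^^^^^^^^^^^^^^
cell.PlanningError: the arm cannot follow that straight line within its joint ranges
```

```bash
python3 - <<'E'
from h import *
print(gp())
for n,b in(("top",(340,200,460,300)),("side",(330,260,450,360))):
    c=cam(n); save(c,n+"4.png",b,3.33)
im=np.hstack([cv2.imread("pics/top4.png"),cv2.imread("pics/side4.png")]);cv2.imwrite("pics/v4.png",im)
E
```

```text
(array([ 402.02372564, -225.31698661,   26.00442469]), np.float64(0.2780853283601454), {'time_s': 6.3667, 'q': array([-0.30131301,  0.28677381, -0.62108564, -0.39051578, -0.43899401,
        2.48614576]), 'qd': array([-0.00036924, -0.0014546 , -0.00070338, -0.00088158,  0.00020726,
       -0.00107124]), 'tau': array([-9.60260622e-04, -2.69148248e+01,  1.16260082e+01,  2.28531472e+00,
        3.93704111e-01, -1.08607017e-02]), 'tcp_pos': array([ 407.42299578, -223.77583528,    7.85304087]), 'tcp_rot': array([ 0.78932072, -0.59551725,  0.0900094 , -0.11929088]), 'ft_force': array([0.4461423 , 0.61629087, 0.40558394]), 'wrist_torque': array([-0.21759407,  0.53440206, -0.04171888]), 'opening': 0.36861829961246795})
```

View pics/v4.png

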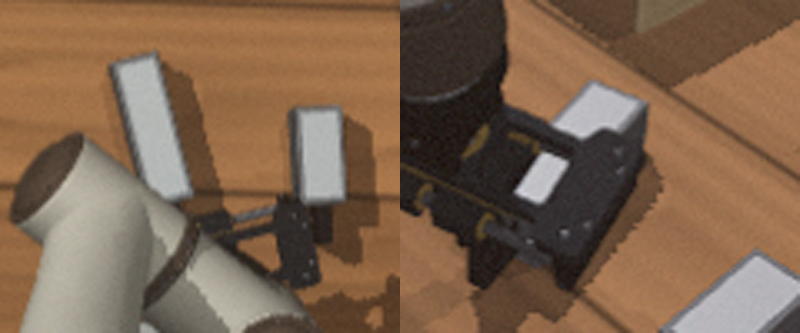

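The picture shows box d unmoved, but the gripper appears off from the handle. I'll overlay the kinematic tool axes on the images.

```bash
python3 - <<'E'
from h import *
G,yw,s=gp(); M=Ro.from_quat(s["tcp_rot"]).as_matrix(); T=s["tcp_pos"]
pts=[T,G,T-M[:,2]*150,T-70*M[:,2]+95*M[:,0],T-70*M[:,2]-95*M[:,0]]
print(np.round(pts,0))
ims=[]
for n,b in(("top",(360,220,460,320)),("side",(320,250,420,350))):
    c=cam(n); im=c["frame"][...,::-1][b[1]:b[3],b[0]:b[2]]; im=cv2.resize(im,None,fx=4,fy=4,interpolation=2).copy()
    for p,col in zip(proj(c,pts),[(0,0,255),(0,255,0),(255,0,0),(255,0,255),(0,255,255)]):
        cv2.circle(im,tuple(int(v) for v in (p-b[:2])*4),5,col,2)
    ims.append(im)
cv2.imwrite("pics/v5.png",np.hstack(ims))
E
```

```text
[[ 407. -224.    8.]
 [ 402. -225.   26.]
 [ 365. -236.  151.]
 [ 414. -321.   75.]
 [ 361. -138.   75.]]
```

View pics/v5.png

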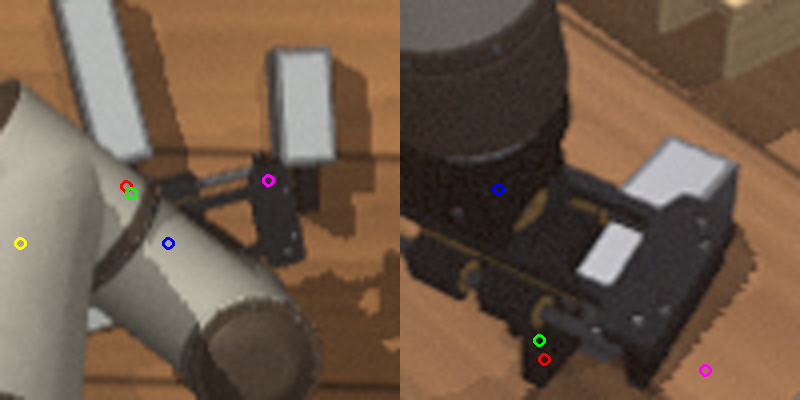

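```bash
python3 - <<'E'
from h import *
def r(t): s=monitor.read_state(); print(t,round(s["time_s"],2),round(s["opening"],2),s["ft_force"].round(2),s["tcp_pos"].round(1))
arm.dwell(.1); r("now"); save(cam("side"),"a.png",(320,250,420,350),4)
arm.gripper_open(); r("open"); save(cam("side"),"b.png",(320,250,420,350),4)
arm.close(); r("close"); arm.dwell(.3); r("close+.3")
cv2.imwrite("pics/v6.png",np.hstack([cv2.imread("pics/a.png"),cv2.imread("pics/b.png")]))
E
```

```text
now 6.67 0.42 [-0.46  0.23 -0.18] [ 407.4 -223.8    7.8]
open 8.23 86.73 [ 0.1  -0.09 -0.41] [ 407.4 -223.8    7.8]
close 9.81 -0.0 [ 0.36 -0.36  1.08] [ 407.4 -223.8    7.9]
close+.3 10.11 0.51 [-0.25 -0.74 -0.39] [ 407.4 -223.8    7.9]
```

View pics/v6.png

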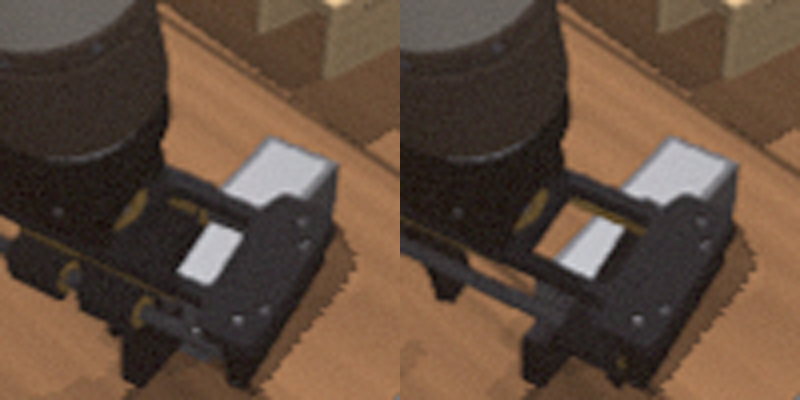

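Fingers close to zero at the planned place and the box hasn't moved, so the handle isn't between the pads. I'll back up and look at the handle directly.

```bash
python3 - <<'E'
from h import *
G,yw,s=gp(); to(G+[0,0,100],yw); to(G+[-60,150,130],yw); print(gp()[2]["tcp_pos"],gp()[2]["time_s"])
ims=[]
for n,b in(("side",(330,260,430,360)),("top",(360,210,460,310))):
    c=cam(n); P=cloud(c)
    im=cv2.resize(c["frame"][...,::-1][b[1]:b[3],b[0]:b[2]],None,fx=4,fy=4,interpolation=2).copy()
    for p,col in zip(proj(c,[G,[407.4,-223.8,7.8],[402,-225.3,34]]),[(0,255,0),(0,0,255),(255,0,0)]): cv2.circle(im,tuple(int(v) for v in (p-b[:2])*4),4,col,1)
    ims.append(im)
    for r in rects(c,36,"box"): print(n,np.round(r,1))
    m=(c["frame"].mean(2)<60)&(P[...,2]>22)&(P[...,2]<42)&(np.hypot(P[...,0]-409,P[...,1]+223)<45)
    q=P[m]; print("dark",len(q),q.min(0).round(),q.max(0).round(),q.mean(0).round(1))
cv2.imwrite("pics/v7.png",np.hstack(ims))
E
```

```text
[347.4361803  -73.88467997 137.62902129] 12.1667
side [ 493.8 -199.7   15.9  136.8   42.8]
side [ 475.1 -354.1    4.3   87.9   42.1]
dark 174 [ 390. -239.   22.] [ 448. -200.   38.] [ 411.2 -226.3   31. ]
top [504.2 384.1  16.5 108.9  41.3]
top [ 492.7 -199.    16.1  134.5   42.2]
top [ 473.6 -353.6    3.8   85.9   41.7]
dark 55 [ 391. -232.   22.] [ 424. -213.   41.] [ 408.5 -222.7   32.9]
```

View pics/v7.png

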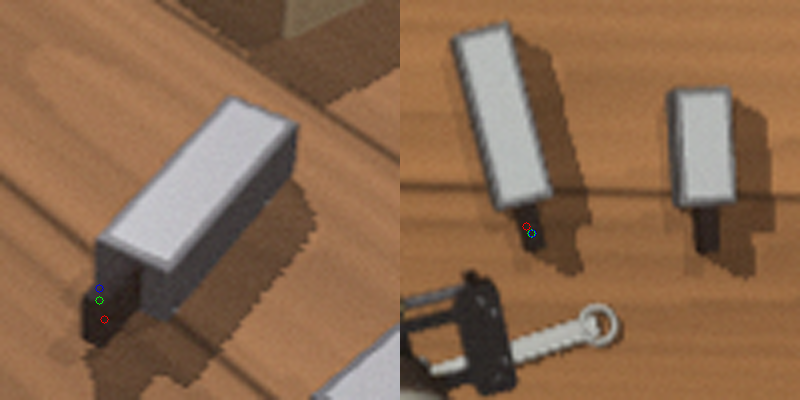

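```bash
python3 - <<'E'
from h import *
c=cam("side")
p,q=pose([402,-225.3,26],.278); M=Ro.from_quat(q).as_matrix()
im=cv2.imread("pics/b.png"); b=np.array([320,250])
for k,col in((0,(0,0,255)),(19,(0,255,0)),(70,(255,0,255))):
    for s in(-1,0,1):
        u=(proj(c,[p-k*M[:,2]+s*51*M[:,0]])[0]-b)*4; print(k,s,u.round()); cv2.circle(im,tuple(int(v) for v in u),4,col,2)
im2=cv2.imread("pics/a.png")
for k,col in((0,(0,0,255)),(19,(0,255,0)),(70,(255,0,255))):
    u=(proj(c,[p-k*M[:,2]])[0]-b)*4; cv2.circle(im2,tuple(int(v) for v in u),4,col,2)
im=np.hstack([im,im2]); cv2.imwrite("pics/v8.png",np.clip(im.astype(float)*2,0,255).astype(np.uint8))
E
```

```text
0 -1 [ 59. 317.]
0 0 [144. 359.]
0 1 [234. 404.]
19 -1 [ 53. 298.]
19 0 [139. 340.]
19 1 [230. 385.]
70 -1 [ 35. 243.]
70 0 [124. 285.]
70 1 [219. 330.]
```

View pics/v8.png

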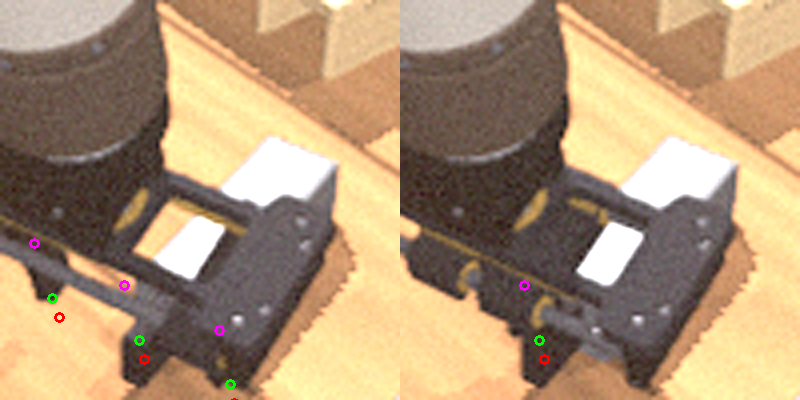

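```bash
python3 - <<'E'
from h import *
# vertical tool, in open space, closed then open
arm.close()
p,q=pose([420,60,160],0,0.0); arm.move_ptp(list(p),list(q)); 
for k in("closed","open"):
    if k=="open": arm.gripper_open()
    s=monitor.read_state(); T=s["tcp_pos"]; print(k,T.round(1),s["opening"])
    for n in("side",):
        c=cam(n); P=cloud(c); m=(abs(P[...,0]-T[0])<30)&(abs(P[...,1]-T[1])<70)&(P[...,2]>T[2]-30)&(P[...,2]<T[2]+60)
        q=P[m]; print(n,len(q))
        for lo in range(-30,60,10):
            w=q[(q[:,2]-T[2]>=lo)&(q[:,2]-T[2]<lo+10)]
            if len(w)>3: print(lo,len(w),np.percentile(w-T,[3,97],axis=0).round(0).tolist())
        u=proj(c,[T])[0].astype(int); save(c,k+".png",(u[0]-50,u[1]-60,u[0]+50,u[1]+40),4)
cv2.imwrite("pics/v9.png",np.hstack([cv2.imread("pics/closed.png"),cv2.imread("pics/open.png")]))
print(monitor.read_state()["time_s"])
E
```

```text
closed [419.7  60.3 140.2] 0.42495111514718553
side 128
30 26 [[-9.0, -11.0, 35.0], [13.0, 6.0, 40.0]]
40 54 [[-10.0, -11.0, 40.0], [11.0, 8.0, 49.0]]
50 48 [[-10.0, -12.0, 51.0], [11.0, 8.0, 59.0]]
open [420.  60. 141.] 87.11245910453374
side 204
30 39 [[-10.0, -54.0, 35.0], [11.0, 47.0, 40.0]]
40 81 [[-10.0, -55.0, 40.0], [11.0, 49.0, 50.0]]
50 84 [[-10.0, -55.0, 50.0], [11.0, 50.0, 60.0]]
14.8417
```

View pics/v9.png

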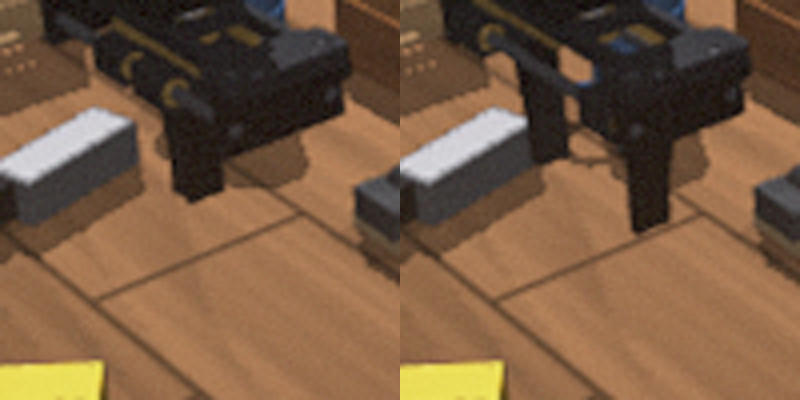

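The fingers really end about 35 mm above the reported TCP, which explains why they closed above the 34 mm handle. I'll pin down that offset by touching the bench, and check reach for the lane poses.

```bash
python3 - <<'E'
from h import *
arm.close(); s=monitor.read_state(); T=s["tcp_pos"]
arm.line_to([420,60,0],v=150); h=arm.line_to([420,60,-48],v=25,contact_N=4); s=monitor.read_state(); print("touch",h,s["tcp_pos"],s["ft_force"],s["time_s"])
arm.line_to([420,60,20],v=100)
off=-s["tcp_pos"][2]
ry=np.radians(-3.05); O=np.array([652.7,2.0]); X=np.array([np.cos(ry),np.sin(ry)]); Y=np.array([-X[1],X[0]])
import h
for tilt in(0,.15,.3):
    for nm,g2,yaw in [("d",[402,-225],.278),("c",[425,360],.29),("b",[404,-358],.07)]+[(f"lane{i+1} {dx}",O+Y*(-87+58*i)-X*dx,ry) for i in range(4) for dx in(195,26)]:
        for flip in(0,1):
            p,q=pose([*g2,26],yaw,tilt); z=Ro.from_quat(q).as_matrix()[:,2]; p=p+off*z
            if flip: q=(Ro.from_quat(q)*Ro.from_rotvec([0,0,np.pi])).as_quat()
            a=arm.solve_ik(list(p),list(q)); print(tilt,nm,flip,None if a is None else np.round(a,2))
E
```

```text
touch True [419.95441794  59.96026777 -33.00180791] [-0.30952855  1.21649915  6.19445124] 18.7083
0 d 0 [-0.16  0.4  -0.65  0.   -0.52  2.  ]
0 d 1 [-0.16  0.4  -0.65  0.   -0.52 -1.14]
0 c 0 [ 0.99  0.52 -0.41  0.   -0.64  0.87]
0 c 1 [ 0.99  0.52 -0.41 -0.   -0.64 -2.27]
0 b 0 [-0.42  0.5  -0.45  0.   -0.62  2.07]
0 b 1 [-0.42  0.5  -0.45  0.   -0.62 -1.08]
0 lane1 195 0 [ 0.19  0.4  -0.65  0.   -0.52  1.33]
0 lane1 195 1 [ 0.19  0.4  -0.65 -0.   -0.52 -1.82]
0 lane1 26 0 [ 0.12  0.61 -0.22  0.   -0.74  1.39]
0 lane1 26 1 [ 0.12  0.61 -0.22  0.   -0.74 -1.75]
0 lane2 195 0 [ 0.32  0.4  -0.66  0.   -0.52  1.2 ]
0 lane2 195 1 [ 0.32  0.4  -0.66 -0.   -0.52 -1.95]
0 lane2 26 0 [ 0.22  0.6  -0.23  0.   -0.74  1.3 ]
0 lane2 26 1 [ 0.22  0.6  -0.23  0.   -0.74 -1.84]
0 lane3 195 0 [ 0.44  0.41 -0.64  0.   -0.52  1.07]
0 lane3 195 1 [ 0.44  0.41 -0.64 -0.   -0.52 -2.07]
0 lane3 26 0 [ 0.31  0.61 -0.22  0.   -0.74  1.21]
0 lane3 26 1 [ 0.31  0.61 -0.22  0.   -0.74 -1.93]
0 lane4 195 0 [ 0.56  0.42 -0.62  0.   -0.54  0.96]
0 lane4 195 1 [ 0.56  0.42 -0.62 -0.   -0.54 -2.18]
0 lane4 26 0 [ 0
[... 1143 characters left out ...]
26 0 [ 0.42  0.57 -0.36  0.14 -0.51  0.97]
0.15 lane4 26 1 [ 0.42  0.57 -0.36  0.14 -0.51 -2.17]
0.3 d 0 [-0.3   0.36 -0.61 -0.45 -0.38  2.55]
0.3 d 1 [-0.3   0.36 -0.61 -0.45 -0.38 -0.59]
0.3 c 0 None
0.3 c 1 None
0.3 b 0 [-0.54  0.45 -0.45 -0.4  -0.46  2.52]
0.3 b 1 [-0.54  0.45 -0.45 -0.4  -0.46 -0.62]
0.3 lane1 195 0 None
0.3 lane1 195 1 None
0.3 lane1 26 0 [ 0.14  0.52 -0.55  0.28 -0.21  1.12]
0.3 lane1 26 1 [ 0.14  0.52 -0.55  0.28 -0.21 -2.03]
0.3 lane2 195 0 None
0.3 lane2 195 1 None
0.3 lane2 26 0 None
0.3 lane2 26 1 None
0.3 lane3 195 0 None
0.3 lane3 195 1 None
0.3 lane3 26 0 None
0.3 lane3 26 1 None
0.3 lane4 195 0 None
0.3 lane4 195 1 None
0.3 lane4 26 0 None
0.3 lane4 26 1 None
```

The tips really sit 33 mm above the reported TCP. I'll include that in the pose helper, keep the tool vertical, and grasp d again. Box c has been knocked to about (504,384), so it needs a fresh look later.

```bash
sed -i 's/^def pose(g,yaw,tilt=0.3)/TIP=33.0\ndef pose(g,yaw,tilt=0.0)/; s/+19\*z, Ro/+(19+TIP)*z, Ro/; s/-19\*M\[:,2\]/-(19+TIP)*M[:,2]/; s/tilt=0.3,N=None/tilt=0.0,N=None/; s/^GZ=26/GZ=24/' h.py
cat >> h.py <<'E'
ry=np.radians(-3.05); O=np.array([652.7,2.0]); X=np.array([np.cos(ry),np.sin(ry)]); Y=np.array([-X[1],X[0]])
def lane(i,x,dy=0): return O+Y*(-87+58*(i-1)+dy)+X*x
def rk(p): d=np.asarray(p)[:2]-O; return np.array([d@X,d@Y])
E
python3 - <<'E'
from h import *
G,yw,s=gp(); arm.line_to([420,60,110],v=200)
xy,yaw=box_near((493,-199),138); 
grasp(xy,yaw,138)
if gp()[2]["opening"]<10: raise SystemExit("miss")
h=to([*lane(1,-(138+30+HX)),GZ],ry,v=100,N=20)
G,yw,s=gp(); print("hit",h,"rk",rk(G),yw,s["opening"],s["ft_force"].round(1),s["time_s"],"exp ctr",G[:2]+(69+HX)*X)
b,yb=box_near(G[:2]+(69+HX)*X,138); print("rk box",rk(b),np.degrees(yb))
for n in("top","side"):
    c=cam(n); [print(n,"roof",np.round(r,1)) for r in rects(c,54,"roof",2000)]
    save(c,n+"3.png",(240,110,440,290) if n=="top" else (290,150,490,330),2)
cv2.imwrite("pics/v10.png",np.hstack([cv2.imread("pics/top3.png"),cv2.imread("pics/side3.png")]))
E
```

```text
top [ 492.5 -198.7   16.4  134.7   41.9]
side [ 493.7 -199.8   15.9  136.9   42.9]
hit False opening 13.744457593240767 t 25.1667 tcp [ 401.9 -225.7  -28. ] want [ 401.9 -225.7  -28. ]
hit False rk [-193.96518305  -87.08258776] -0.05319126393671295 13.839483878118196 [-0.2  1.1 -1. ] 26.9167 exp ctr [549.24156434 -79.69355321]Traceback (most recent call last):
  File "<stdin>", line 8, in <module>
  File "h.py", line 56, in box_near
    o=np.array(o); return o[:,:2].mean(0),np.radians(o[:,2].mean())
                          ~^^^^^^
IndexError: too many indices for array: array is 1-dimensional, but 2 were indexed
```

Grasped (opening 13.8). The length filter fails because the hand covers part of the box, so I'll print the raw rectangles and view.

```bash
python3 - <<'E'
from h import *
for n in("top","side"):
    c=cam(n); [print(n,"roof",np.round(r,1)) for r in rects(c,54,"roof",2000)]
    for r in rects(c,36,"box",80): print(n,np.round(r,1),"rk",rk(r[:2]).round(1))
    save(c,n+"3.png",(240,110,440,290) if n=="top" else (290,150,490,330),2)
cv2.imwrite("pics/v10.png",np.hstack([cv2.imread("pics/top3.png"),cv2.imread("pics/side3.png")]))
E
```

```text
top roof [741.9  -2.2  -2.9 180.6 239.8]
top [565.5 -78.9  -3.2 101.6  42.1] rk [-82.8 -85.4]
top [508.1 386.9  13.2 101.   39.7] rk [-164.9  376.7]
top [ 474.3 -354.     4.7   83.    41.2] rk [-159.2 -365. ]
side roof [744.5  -3.7  -3.  183.3 243.2]
side [506.3 384.2  15.6 113.1  43.7] rk [-166.6  373.9]
side [587.7 -81.7  -3.5  60.2  43.5] rk [-60.4 -87.1]
side [ 475.  -354.1    4.4   88.1   42.1] rk [-158.5 -365.1]
```

View pics/v10.png

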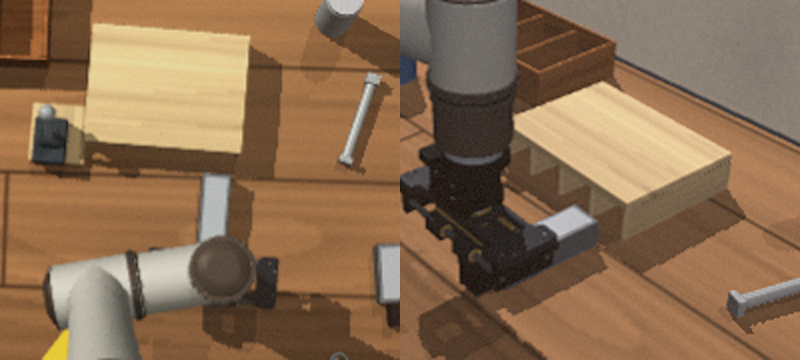

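The picture shows box d held straight in front of lane 1 (top crop (212,205)); its lateral error relative to the rack is about +1 mm, which I'll correct. Now probing.

```bash
cat >> h.py <<'E'
DY=-0.9
def probe(i,L,dmax,N=8):
    "push held box of length L into lane i until contact or nose depth dmax; returns depth, hit"
    yaw=ry
    to([*lane(i,-(L+25+HX),DY),GZ],yaw,v=120)
    hit=to([*lane(i,dmax-L-HX,DY),GZ],yaw,v=50,N=N)
    G,_,s=gp(); d=rk(G)[0]+HX+L
    print("lane",i,"hit",hit,"depth",round(d,1),"y",rk(G)[1].round(1),"open",round(s["opening"],1),"F",s["ft_force"].round(1),"t",round(s["time_s"],1)); return d,hit
def back(i,L): to([*lane(i,-(L+25+HX),DY),GZ],ry,v=120)
E
python3 - <<'E'
from h import *
for i in(1,2,3):
    d,h=probe(i,138,120)
    if not h or min(abs(d-k) for k in(66,90,114))>5: break
    back(i,138)
E
```

```text
lane 1 hit True depth 66.9 y -88.0 open 13.7 F [-1.2  0.3  4.5] t 29.1
lane 2 hit True depth 114.8 y -29.9 open 13.8 F [-1.2  0.7  3.9] t 33.2
lane 3 hit True depth -23.9 y 27.2 open 13.9 F [-0.6 -0.3  3. ] t 35.6
```

Lane 1 is 66 and lane 2 is 114. The lane 3 hit came at the very start of the move, so it's spurious; I'll retry after settling.

```bash
sed -i 's/^    hit=to(\[\*lane(i,dmax/    arm.dwell(.3)\n&/' h.py
python3 - <<'E'
from h import *
d,h=probe(3,138,120)
G,_,s=gp(); print(G)
E
```

```text
lane 3 hit True depth -24.9 y 27.7 open 14.1 F [-0.7  0.   3.3] t 36.6
[465.58799944  39.72570645  23.95208375]
```

```bash
python3 - <<'E'
from h import *
for k in range(4):
    s=monitor.read_state(); print(s["ft_force"].round(2),s["wrist_torque"].round(2),s["tcp_pos"].round(1)); arm.dwell(.05)
h=to([*lane(3,-(138+20+HX),DY),GZ],ry,v=20,N=8); s=gp()[2]; print(h,s["ft_force"].round(2),s["tcp_pos"].round(1))
h=to([*lane(3,-(138+10+HX),DY),GZ],ry,v=40,N=12); s=gp()[2]; print(h,s["ft_force"].round(2),s["tcp_pos"].round(1),s["opening"])
E
```

```text
[-0.73  0.02  3.3 ] [0.13 0.06 0.08] [465.4  39.7 -28. ]
[-0.12 -0.12  4.39] [0.14 0.04 0.03] [465.4  39.7 -28.1]
[-0.2   0.28  3.57] [0.2  0.09 0.  ] [465.4  39.7 -28. ]
[-0.24  1.36  3.52] [0.32 0.01 0.11] [465.4  39.7 -28.1]
True [-0.13  0.18  3.63] [466.1  39.3 -28. ]
False [-1.21 -0.9   5.15] [479.3  38.8 -28.1] 13.697289757630454
```

```bash
python3 - <<'E'
from h import *
h=to([*lane(3,120-138-HX,DY),GZ],ry,v=50,N=14); G,_,s=gp(); print(h,"depth",rk(G)[0]+HX+138,rk(G)[1],s["ft_force"].round(2),s["opening"],s["time_s"])
E
```

```text
False depth 118.00266948313046 27.492008180670442 [-5.34 -0.    7.96] 13.936813821073628 40.25
```

No stop until past 114, so lane 3 must be 138. Continuing home while held (lane 3 is clear of the lever).

```bash
python3 - <<'E'
from h import *
h=to([*lane(3,142-138-HX,DY),GZ],ry,v=40,N=12); G,_,s=gp(); print(h,"depth",rk(G)[0]+HX+138,rk(G)[1],s["ft_force"].round(2),s["opening"],s["time_s"])
arm.dwell(.3);G,_,s=gp(); print("depth",rk(G)[0]+HX+138,s["ft_force"].round(2))
E
```

```text
False depth 138.86340086251067 27.59132868241566 [-7.76  1.87  8.37] 13.906941368297433 40.95
depth 138.89329173151714 [-7.32  2.25  9.16]
```

```bash
cat >> h.py <<'E'
def release(up=90):
    arm.gripper_open(); G,yw,s=gp(); to(G+[0,0,up],yw,v=150)
def push(i,x_end=-36-9.5+4,N=12):
    "closed fingers against the handle end; reports implied rear-face x in the rack"
    arm.close(); p,q=pose([*lane(i,-75),110],ry); arm.move_ptp(list(p),list(q)); to([*lane(i,-75),GZ],ry,v=120); arm.dwell(.2)
    h=to([*lane(i,x_end),GZ],ry,v=30,N=N); G,_,s=gp(); print("push lane",i,"hit",h,"rear x",rk(G)[0]+9.5+36,"F",s["ft_force"].round(1),"t",round(s["time_s"],1))
    to([*lane(i,-75),GZ],ry,v=120); to([*lane(i,-75),110],ry,v=150)
def near(xy,L,r=90):
    o=[]
    for n in("top","side"):
        c=cam(n)
        for b in rects(c,36,"box",100):
            if np.hypot(b[0]-xy[0],b[1]-xy[1])<r: o.append(b); print(n,np.round(b,1))
    o=np.array(o); return o[:,:2].mean(0),np.radians(o[:,2].mean())
E
python3 - <<'E'
from h import *
release(); push(3)
xy,yaw=near((506,385),114); print(xy,np.degrees(yaw))
ims=[]
for n,b in(("top",(170,110,370,290)),("side",(280,150,480,330))): save(cam(n),n+"5.png",b,2)
cv2.imwrite("pics/v11.png",np.hstack([cv2.imread("pics/top5.png"),cv2.imread("pics/side5.png")]))
E
```

```text
push lane 3 hit True rear x -1.5245894044078625 F [ 0.5  0.4 -0.4] t 47.3
top [502.1 383.5  16.5 105.9  41.3]
side [507.  384.3  15.4 114.4  44.2]
[504.50512695 383.87261963] 15.915299892425539
```

View pics/v11.png

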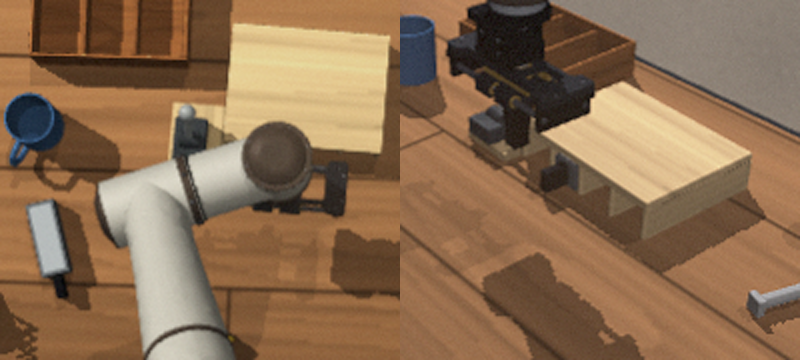

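Side crop: d sits in lane 3 with its handle out (155–165,175) and rear at the roof edge. Box c is near the tall hex keys, so I check that clearance before reaching.

```bash
python3 - <<'E'
from h import *
for n in("side","top"):
    P=cloud(cam(n)); m=(P[...,0]>330)&(P[...,0]<470)&(P[...,1]>415)&(P[...,1]<560)
    for lo,hi in((15,55),(60,90),(90,130)):
        q=P[m&(P[...,2]>lo)&(P[...,2]<hi)]
        if len(q)>3: print(n,lo,len(q),np.percentile(q,[1,99],axis=0).round(0).tolist())
E
```

```text
side 15 486 [[356.0, 470.0, 16.0], [448.0, 532.0, 55.0]]
side 60 98 [[360.0, 490.0, 60.0], [436.0, 523.0, 90.0]]
side 90 91 [[368.0, 496.0, 90.0], [436.0, 548.0, 114.0]]
top 15 397 [[353.0, 471.0, 17.0], [446.0, 540.0, 55.0]]
top 60 42 [[357.0, 484.0, 60.0], [433.0, 524.0, 90.0]]
top 90 93 [[361.0, 500.0, 90.0], [434.0, 550.0, 118.0]]
```

```bash
python3 - <<'E'
from h import *
xy=np.array([506.3,384.2]); yaw=np.radians(15.9)
G,yw,s=gp(); to(G+[-100,0,40],yw,v=200)
grasp(xy,yaw,114)
if gp()[2]["opening"]<10: raise SystemExit("miss")
print(to([*lane(2,-(114+50+HX),DY),GZ],ry,v=120,N=25))
for n in("top","side"):
    for r in rects(cam(n),36,"box",80): print(n,np.round(r,1),"rk",rk(r[:2]).round(1),"nose",rk(r[:2])[0]+r[3]/2)
G,_,s=gp(); print(rk(G),s["opening"],s["time_s"])
E
```

```text
hit False opening 13.87513740958312 t 54.5917 tcp [426.5 361.5 -28. ] want [426.5 361.5 -28. ]
False
top [565.6 -21.4  -2.4  65.9  42.6] rk [-85.7 -28. ] nose -52.74638984976876
top [ 473.5 -353.8    4.2   85.9   41.9] rk [-160.  -364.8] nose -117.04723593844545
side [584.4 -26.6  67.1  47.7  33.2] rk [-66.7 -32.1] nose -42.881402336933775
side [ 475.1 -354.2    4.4   87.9   42.2] rk [-158.4 -365.1] nose -114.4035225965813
[-189.99732064  -29.75799456] 14.012757319088923 58.0167
```

```bash
python3 - <<'E'
from h import *
d,h=probe(2,114,117,N=14)
arm.dwell(.2); G,_,s=gp(); print(rk(G),s["ft_force"].round(1))
E
```

```text
lane 2 hit False depth 115.1 y -30.0 open 13.6 F [-5.7  1.   0.5] t 61.7
[-24.93584294 -30.07264913] [-5.5  0.8  1.1]
```

Home contact confirmed (115.1, −5.5 N). An opening finger would touch d's handle here, so I'll pull back 25 mm, release there and push home with closed fingers.

```bash
cat >> h.py <<'E'
def seat(i,L):
    G,_,_=gp(); to([*(G[:2]-25*X),G[2]],ry,v=80); release(); push(i,x_end=-36-9.5+5,N=14)
E
python3 - <<'E'
from h import *
seat(2,114)
xy,yaw=near((475,-354),90); print(xy,np.degrees(yaw))
G,yw,s=gp(); to(G+[-120,-60,40],yw,v=200)
save(cam("side"),"s6.png",(280,150,440,290),5)
xy,yaw=near((475,-354),90); print(xy,np.degrees(yaw))
E
```

```text
push lane 2 hit True rear x -1.4759736933626826 F [-0.1  0.6  0.2] t 68.3
top [ 474.7 -354.     5.1   82.2   41.4]
side [ 477.6 -353.8    4.1   83.    42.1]
[ 476.14993286 -353.8938446 ] 4.628346920013428
top [ 473.7 -353.8    4.    85.9   41.6]
side [ 475.  -354.     4.4   88.    41.9]
[ 474.34367371 -353.91906738] 4.200862407684326
```

View pics/s6.png

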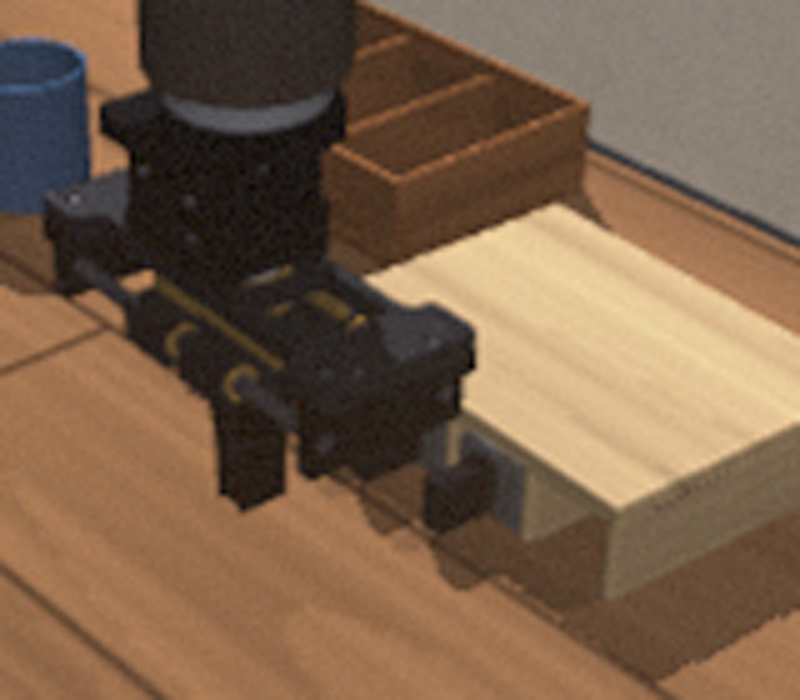

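c is in lane 2 with its rear near the roof edge, matching d. Next is b to lane 4, which must hold the 90 mm stop by elimination. I'll also check the ear's height for the hand.

```bash
python3 - <<'E'
from h import *
P=cloud(cam("side"))
for lo in(600,620,630,640,650,660,670):
    q=P[(P[...,0]>lo)&(P[...,0]<lo+10)&(P[...,1]>125)&(P[...,1]<205)&(P[...,2]>8)]
    if len(q): print(lo,len(q),"zmax",np.percentile(q[:,2],98).round(),"y",np.percentile(q[:,1],[2,98]).round())
arm.gripper_open()
grasp(np.array([474.8,-353.9]),np.radians(4.2),90)
if gp()[2]["opening"]<10: raise SystemExit("miss")
print(to([*lane(1,-(90+70+HX)),GZ],ry,v=120,N=25), to([*lane(4,-(90+70+HX)),GZ],ry,v=120,N=25))
G,_,s=gp(); print(rk(G),s["opening"],s["time_s"])
for n in("top","side"):
    for r in rects(cam(n),36,"box",80): print(n,np.round(r,1),"rk",rk(r[:2]).round(1),"nose",rk(r[:2])[0]+r[3]/2)
E
```

```text
hit False opening 13.619620321570789 t 75.8167 tcp [ 404.  -359.1  -28. ] want [ 404.  -359.1  -28. ]
False False
[-185.91328363   86.71175856] 13.723329867698698 79.9833
top [558.3  93.3   1.8  51.8  39.5] rk [-99.1  86.1] nose -73.2218548140924
```

```bash
python3 - <<'E'
from h import *
d,h=probe(4,90,72,N=14)
if h: raise SystemExit("early contact")
to([*lane(4,-60,DY),GZ],ry,v=80); release()
P=cloud(cam("side"))
arm.close(); p,q=pose([*lane(4,-150),110],ry); arm.move_ptp(list(p),list(q))
c=cam("side");P=cloud(c)
for lo in(620,630,640,650,660,670):
    w=P[(P[...,0]>lo)&(P[...,0]<lo+10)&(P[...,1]>130)&(P[...,1]<205)&(P[...,2]>8)]
    if len(w): print(lo,len(w),"zmax",np.percentile(w[:,2],98).round(),"y",np.percentile(w[:,1],[2,98]).round())
save(c,"s7.png",(280,150,440,290),5); print(monitor.read_state()["time_s"])
E
```

```text
lane 4 hit False depth 72.0 y 86.1 open 13.8 F [-1.8  0.2  2.6] t 83.0
620 84 zmax 40.0 y [140. 195.]
630 70 zmax 41.0 y [131. 196.]
640 58 zmax 45.0 y [138. 176.]
650 50 zmax 48.0 y [143. 170.]
660 45 zmax 47.0 y [144. 163.]
670 80 zmax 119.0 y [143. 176.]
87.525
```

View pics/s7.png

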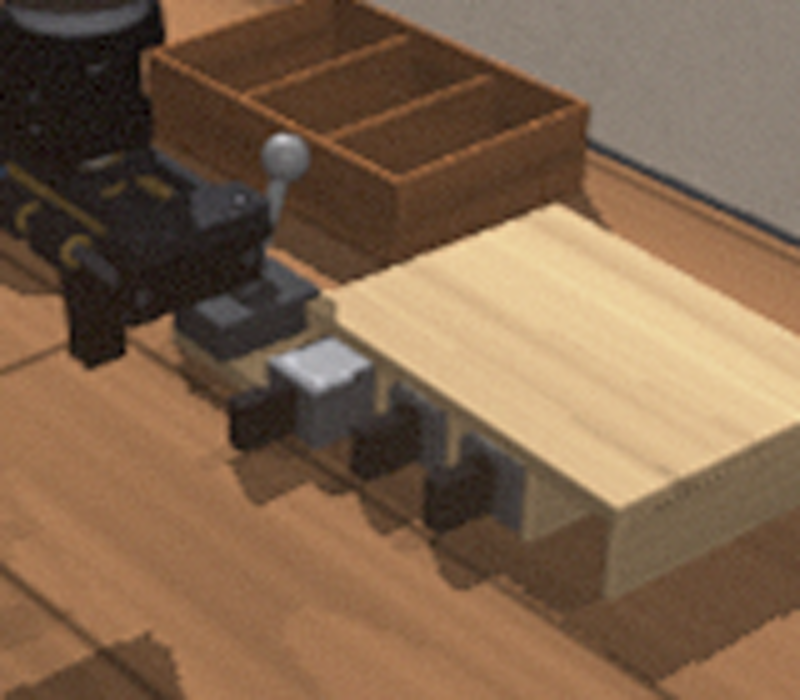

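b sits in lane 4 sticking out about 34 mm, with its handle at (260,410). Ear height is 48 mm, so the hand clears it. Pushing from further back.

```bash
sed -i 's/def push(i,x_end=-36-9.5+4,N=12)/def push(i,x_end=-36-9.5+4,N=12,x0=-75)/; /^def push/,/^def near/s/lane(i,-75)/lane(i,x0)/g' h.py
python3 - <<'E'
from h import *
push(4,x_end=-36-9.5+4,N=14,x0=-115)
c=cam("side"); save(c,"s8.png",(280,150,440,290),5)
E
```

```text
push lane 4 hit True rear x -1.5774239933868301 F [ 0.6  0.2 -0.3] t 91.3
```

View pics/s8.png

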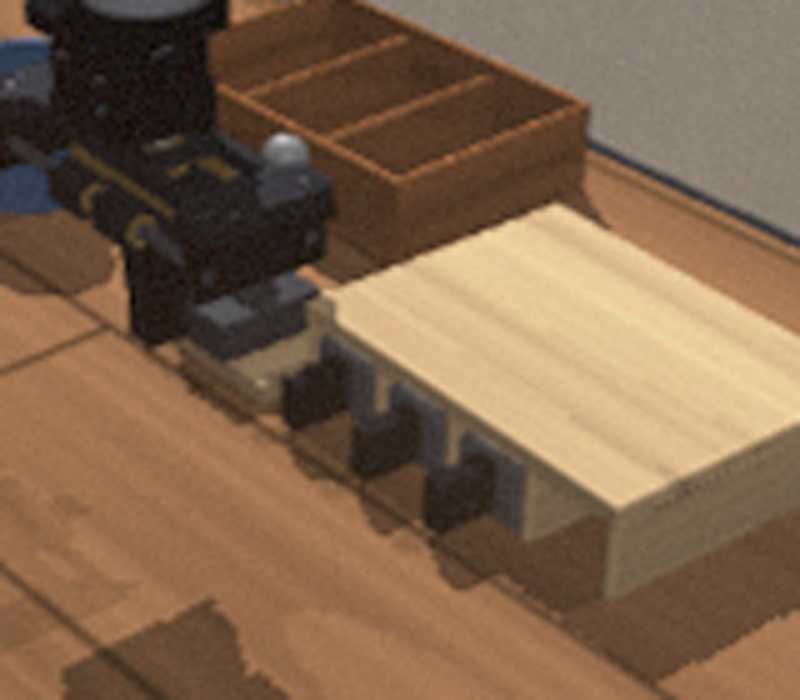

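All three handles stick out equally; all three pushes stopped at rear x = −1.5 mm. Now the catch.

```bash
python3 - <<'E'
from h import *
b=rk([684,169.5]); print(b)
at=lambda x,z:[*(O+X*x+Y*b[1]),z+19]
G,yw,s=gp(); to(G+[0,0,110],ry,v=200)
p,q=pose(at(b[0]+38,190),ry); arm.move_ptp(list(p),list(q))
print("down",to(at(b[0]+38,95),ry,v=120,N=15)); arm.dwell(.2)
x=b[0]-73+22+0
for k in range(4):
    h=to(at(x-6,95),ry,v=60,N=15); G,_,s=gp(); print(h,rk(G).round(1),s["ft_force"].round(1),s["time_s"])
    if not h or rk(G)[0]<x+12: break
P=cloud(cam("side")); m=(P[...,2]>80)&(P[...,0]>570)&(P[...,0]<625)&(abs(P[...,1]-170)<25); print("ball",m.sum(),np.nanmean(P[m],0) if m.any() else None)
E
```

```text
[ 22.34342269 168.92812514]
down False
True [-15.4 170.2] [ 2.2  0.7 -0.2] 96.5833
True [-15.8 170.9] [ 2.8 -0.4 -0.5] 96.8083
True [-15.9 171.3] [ 2.3 -0.4  1.1] 97.025
True [-16.  171.6] [ 1.7 -0.2  0.3] 97.25
ball 1825 [604.48713162 166.35676456 339.61699742]
```

```bash
python3 - <<'E'
from h import *
G,yw,s=gp(); to([*(G[:2]+40*X),G[2]],ry,v=120); to([*(G[:2]+40*X),G[2]+120],ry,v=200); to([*(G[:2]+100*X),G[2]+200],ry,v=200)
for n in("side","top"):
    c=cam(n);P=cloud(c); m=(P[...,2]>85)&(P[...,2]<135)&(P[...,0]>570)&(P[...,0]<710)&(abs(P[...,1]-170)<28); w=P[m]
    print(n,len(w),w.mean(0).round(1),np.percentile(w,[3,97],axis=0).round(0).tolist())
    save(c,n+"9.png",(280,150,440,290) if n=="side" else (220,120,380,260),2.5)
cv2.imwrite("pics/v12.png",np.hstack([cv2.imread("pics/side9.png"),cv2.imread("pics/top9.png")]))
E
```

```text
side 79 [622.1 169.7 106.7] [[613.0, 163.0, 87.0], [634.0, 178.0, 118.0]]
top 57 [620.1 176.1 111.8] [[610.0, 166.0, 101.0], [631.0, 187.0, 121.0]]
```

View pics/v12.png

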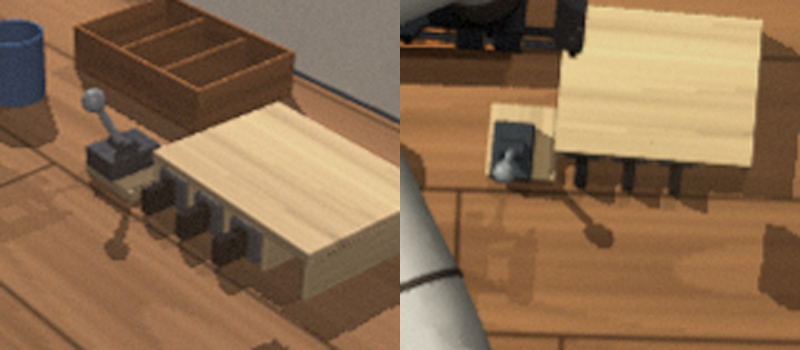

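The ball went from x≈684 to ≈621, about 0.81 rad, which is just short. The boxes look unchanged, and their handles are aligned. I'll push further with a higher contact threshold.

```bash
python3 - <<'E'
from h import *
yb=168.9
at=lambda x,z:[*(O+X*x+Y*yb),z+19]
to(at(20,190),ry,v=200); to(at(20,93),ry,v=150,N=15); arm.dwell(.2)
h=to(at(-10,93),ry,v=60,N=15); print("approach",h,rk(gp()[0]))
for xe,N in((-34,35),(-34,35)):
    arm.dwell(.2); h=to(at(xe,93),ry,v=25,N=N); G,_,s=gp(); print(h,rk(G).round(1),s["ft_force"].round(1),s["time_s"])
    arm.dwell(.1); print(monitor.read_state()["ft_force"].round(1))
    if not h: break
G,yw,s=gp(); to([*(G[:2]+40*X),G[2]],ry,v=120); to([*(G[:2]+40*X),G[2]+120],ry,v=200); to([*(G[:2]+100*X),G[2]+200],ry,v=200)
for n in("side","top"):
    c=cam(n);P=cloud(c); m=(P[...,2]>80)&(P[...,2]<135)&(P[...,0]>570)&(P[...,0]<710)&(abs(P[...,1]-172)<28); w=P[m]
    print(n,len(w),w.mean(0).round(1),np.percentile(w,[3,97],axis=0).round(0).tolist())
E
```

```text
approach False [ -9.87255352 169.06663518]
True [-15.8 170.8] [3.3 0.4 0.4] 102.5667
[ 3.2 -0.1  0.5]
True [-16.  171.4] [ 3.3 -0.7  0.8] 103.375
[ 2.5 -0.2  0.3]
side 83 [622.7 169.7 105.5] [[612.0, 162.0, 84.0], [637.0, 178.0, 118.0]]
top 57 [620.3 176.1 111.9] [[610.0, 166.0, 100.0], [632.0, 187.0, 122.0]]
```

Two separate 35 N pushes stop at the same place. The ball centre has dropped from about z 112 to about z 107, at rack x ≈ −40. Both fit a lever that started at about 0.16 rad and now stands on its end stop near 1.0 rad. I'll do a numeric check of the handles and bystanders, then hand in.

```bash
python3 - <<'E'
from h import *
for n in("side","top"):
    c=cam(n); P=cloud(c); f=c["frame"]; rx=(P[...,:2]-O)@X; yy=(P[...,:2]-O)@Y
    for i,L in((2,"c"),(3,"d"),(4,"b")):
        m=(abs(yy-(-87+58*(i-1)))<12)&(P[...,2]>24)&(P[...,2]<40)&(rx<-3)&(rx>-90)&(f.mean(2)<70)
        print(n,L,m.sum(),"handle end x",np.percentile(rx[m],3).round(1),"y",np.median(yy[m]).round(1))
# bystanders: image change against the first pictures, away from arm
P0=np.load("pics/side0.npz")["f"].astype(int); c=cam("side"); d=abs(c["frame"].astype(int)-P0).max(2)>60
for nm,(u,v) in dict(level=(466,420),saucer=(546,360),pin=(486,295),wrench=(313,362),hex=(190,195),mug=(285,176)).items(): print(nm,d[v-25:v+25,u-25:u+25].mean().round(3))
print(monitor.read_state()["time_s"])
arm.job_done()
E
```

```text
side c 91 handle end x -36.5 y -33.3
side d 83 handle end x -36.8 y 23.3
side b 72 handle end x -36.8 y 81.4
top c 43 handle end x -35.3 y -28.2
top d 45 handle end x -34.3 y 28.2
top b 46 handle end x -36.2 y 87.2
level 0.186
saucer 0.0
pin 0.0
wrench 0.03
hex 0.001
mug 0.0
105.5917
the job is handed in; nothing more can be done
```

I put all three boxes that were on the bench (b, c and d) in their own lanes and swung the catch over against its end stop. I handed in at 105.6 s on the robot's clock, and no verdict was reported. Box a was absent, and I left the yellow look-alike alone.

- **Reported tool point:** my first grasp closed on nothing because the fingers really end 33 mm above the reported tool point. I measured this by touching the bench and corrected for it.
- **Lanes:** using d as a feeler, I found the 66 mm stop in lane 1, the 114 mm stop in lane 2 and, by holding against its stop, the 138 mm stop in lane 3. Lane 4 was 90 mm by elimination.
- **Placing:** d went in lane 3, c in lane 2 and b in lane 4. Box c had been knocked aside before I reached it, so I measured it again.
- **Box check:** all three pushes stopped with the rear face at −1.5 mm from the roof edge. The handle ends measured −34 to −37 mm against the nominal −36 mm.
- **Catch:** the two 35 N pushes stopped at the same place. The ball moved only about 0.82 rad, but its final height and position fit the full 1.0 rad with a start near 0.16 rad. I inferred the angle and did not read it directly.
- **Bystanders:** five of the six showed little or no change in the side picture. The spirit level's patch changed in 19% of its pixels. I think that is a shadow, since the hand was planned to stay clear of it, but I had no pictures left to confirm it.

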